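Fit the large cell in the hob igniter's battery holder

ROBOT

A 7-joint arm with a two-finger parallel gripper is mounted at the origin on the work surface. World frame = base frame: x ahead of the robot, y to its left, z up, the work surface at z = 0. Lengths are in m, angles in rad, forces in N, time in s.
With the tool pointing down it reaches from about 0.35 to 0.9 m from the base axis. Payload 8.1 kg.
Tool frame: the origin (TCP) lies midway between the tips of the shut fingers; the grasp point (between the pads) lies 19 mm behind it; z points along the fingers, x is the direction in which the jaws open and shut, and the axes are right-handed (so a half turn about z gives the same grasp; the last joint's range is limited). The gripper opens to 92 mm and grips with 3 to 60 N. Pads are 19 mm wide; open, the fingers measure 130 mm over their backs; the gripper's body (75 mm by 190 mm) begins 47 mm behind the grasp point.
Start: joints at [1.144, 0.434, 0.025, 1.573, -0.012, 1.134, -0.075], TCP at [0.199, -0.593, 0.227] pointing down, gripper open.
Joint ranges: [-2.62, 2.62], [-0.44, 2.09], [-1.27, 1.32], [0.08, 2.57], [-1.32, 4.46], [0.12, 2], [-2.74, 2.74]. Speed limits (rad/s): [2.22, 2.22, 3.01, 3.01, 3.14, 3.14, 3.14].

INTERFACE

Orientations are given as a rotation vector (axis times angle).
In Python, from cell import arm gives the robot as it stands. The module is installed in compiled form; this text tells all that it offers.
- The arm moves only by the tool play_rows, never from a script. Its argument "motion" is a list of rows, each a list of 7 numbers: the gripper's target within -1 to 1 (fully open at 1, half-way at 0, shut at -1), then the shift along the tool's x, y, z in mm, then the turn, a rotation vector about the tool's x, y, z in rad. In form: [[claw, tx, ty, tz, ax, ay, az], ...]. A call has 1 to 10 rows; each row is the pose to reach, as a shift and turn from the pose measured when the call began, along the tool's axes at that moment; what a row does not reach only later rows make up. A row lasts 1/10 s, in which the tool goes at most 50 mm and 8.59 degrees, less where a joint would pass 70% of its speed; a pose out of reach is approached as far as the arm can. A call with a gripper value outside its range is refused whole. The fingers move at their own pace and stop on an object; "force" is the grip in N (left out, the last holds). Time passes only in rows, so rows that repeat a pose let the fingers close. It gives the time, the measured TCP pose, the force and the opening at its end, in the units of the state.
- arm.observe(): the state, without advancing time (a new reading comes with each control period).
- arm.get_image(name): name is "scene" or "top"; returns a dict with "img" (384x512x3 uint8, blue, green, red), "depth" (384x512 float32, m along the optical axis (not along the pixel's ray), 0 where there is no reading), "K" (3x3 intrinsics, pixels), "k1" (the pictures are not rectified: a ray, as slopes to the right and down, at radius r is drawn at 1 + k1 r^2 times it, then the intrinsics apply), "rvec" (rotation vector, rad) and "tvec" (3), from world to camera coordinates, as OpenCV has them. Camera axes: x right, y down, z forward; pixel columns grow to the right and rows downward; lengths in m; the calibration is good to about 2 mm. A picture is of the moment at which its call begins.
- arm.sign_off(): hands the job in, once; it reports no verdict.
Trained networks look in a picture, given as the dict that the camera call returned (one of the last four; its "shot" number tells which), for a name from the list of things; names that differ only in an ending like _2 or _b are one class to them, and where a whole thing is asked for, a point or a joint stands for the part that bears it (a point fixed in the world has none). Each returns a list of dicts, best first, with "score" (0 to 1); they miss things now and then, are a little off and sometimes report something else, mostly with a low value. They report only what shows in the picture. A call takes as long as a camera call. They do not tell look-alikes from the thing itself.
- arm.look_for(picture, query): "box" ([left, top, width, height] as shares, 0 to 1, of the picture: columns of its width, rows of its height, round what is visible of it).
The state is a dict: "clock": time; "joints": joint angles; "dq": joint speeds; "joint_efforts": joint torques, N m; "position": TCP position; "ee_rot": TCP orientation; "force": force on the tool from outside, world axes, zero at the start; "ft_torque": the same for the moment, N m; "width": opening from 0.0 (shut) to 1.0 (fully open).
Only numpy, scipy, OpenCV 4.12 (cv2) and the standard library are available. Lean on these libraries where they do the work, as an engineer would, in place of code of your own. Each camera call takes 0.05 s, during which the arm holds its last target. There are 200 camera calls.

TASK

Take the fat dry cell from the cardboard tray and fit it in the hob igniter's battery holder: slide its flat end in under the strap and press it against the spring while the button end is still raised, then tip the button end down behind the contact plate and press the cell fully home, level in the cradle, and let go. Work gently, without bottoming the spring or forcing the cell, and leave everything else where it is.

Things in the scene. Friction and masses are not known exactly. Their poses are not given: they have to be found in the camera images.
- cell: the fat dry cell, grey sleeve with steel ends, a cylinder 34 mm across and 61.5 mm long over all, about 140 g, lying in one of the tray's two grooves (a thin 14.5 mm cell lies in the other). Origin on its axis at mid-length; x runs along the axis towards the button end. The axis of the lying cell is 24 mm above the table
- cell_button_end (a point): centre of the cell's button end: the tip of a steel button 10 mm across that stands 2 mm proud of the 34 mm body (30.75 mm from the origin along the cell's +x)
- cell_flat_end (a point): centre of the cell's flat end (30.75 mm from the origin along the cell's -x). This end bears on the spring; a seated cell let go short of the contact plate is thrown against it by the spring, so ease it over first
- tray: cardboard tray 96 x 150 mm, 3 mm floor, 8 mm high rim and groove rails, fixed. Origin at the centre of its underside; the two grooves run along its x at y = +37.5 and -37.5 mm, rails out to 10 mm either side of each groove's middle
- holder: battery holder, fixed: aluminium base plate 150 x 60 x 8 mm carrying a narrow grey cradle (26 mm wide under the cell, so fingers can pass either side down to the plate). Origin on the table, in the base; x along the bay from the spring end (-x) to the contact plate (+x), z up. All contact forces between cell and holder, added up (a seated cell alone: 20 N), may never pass 50 N
- bay_nominal (a point): middle of the seated cell if the cradle were in its middle place: axis at holder y = 0, z = 45 mm, underside at z = 28. But the cradle, spring and plate together are clamped tight anywhere up to 9 mm either way along the holder's x, and this offset is NOT in any reported pose: find it by feel or sight. All the _nominal points are for the middle place
- plate_nominal (a point): middle of the top edge, bay side, of the steel contact plate (middle place): holder x = 31 mm, z = 48; plate 4 mm thick, 34 wide. The button bears on it. Friction there and on the plunger can leave either end high: press both down. A white box, top at z = 30, stands behind it at x 57 to 79
- plunger_nominal (a point): centre of the free spring plunger's face (middle place): 10 mm disc at holder x = -23.5 mm, z = 45, so the gap is 54.5 mm for a 61.5 mm cell. It pushes back with 3 N at once and 1 N more per mm; solid after 14 mm (17 N). The seated cell compresses it 7 mm; passing the plate's top while tilted 22 degrees takes about 10 mm (13 N)
- strap_nominal (a point): middle of the strap's lower front edge (middle place): strap over the bay's spring end, x -34 to -26 mm, underside z = 73, top 77, between cheeks 38 mm apart (x -52 to -26), back wall behind. No level cell can be lowered in; one tilted about 22 degrees, button end up, its flat end's lower edge at z = 34, slides under the strap and over the plate
- thin_cell: bystander: a thin dry cell, 14.5 mm across, 50.5 mm long, lying in the tray's other groove
- screwdriver: bystander: screwdriver lying near the robot
- wrench: bystander: wrench lying near the robot
- burner_ring: bystander: brass burner ring, 52 mm across, 12 mm high
- mug: bystander: white mug, 80 mm across, 85 mm high
- sauce: bystander: amber sauce bottle, 60 mm across, 170 mm high
- bowl: bystander: white bowl, 140 mm across
- jar: bystander: clear jar with a red lid, 80 mm across, 110 mm high
Not all that is in view belongs to the job. Of the things that look like the cell, the smaller one is meant.

How it is judged:
On the way:
1. the cell's flat end is down in the bay and pressed against the holder while its button end is still raised (at least 7 degrees) (angle between cell_button_end's own x axis and vertical below 1.45 rad and z of cell_flat_end in the frame of holder below 0.058 m and x of cell_flat_end in the frame of holder between -0.055 and -0.018 m and y of cell_flat_end in the frame of holder between -0.01 and 0.01 m and contact force between cell and holder above 5 N), for 0.1 s.
At the end, for the whole second after the job is handed in: the cell lies seated in the cradle between spring and contact plate, button end to the plate: both end centres 42.5 to 47.5 mm above the table and within 4 mm of the bay's centre line, button tip between x = 18 and 44 mm of the holder, at rest and released (z of cell_flat_end in the frame of holder between 0.0425 and 0.0475 m and y of cell_flat_end in the frame of holder between -0.004 and 0.004 m and z of cell_button_end in the frame of holder between 0.0425 and 0.0475 m and y of cell_button_end in the frame of holder between -0.004 and 0.004 m and x of cell_button_end in the frame of holder between 0.018 and 0.044 m and linear speed of cell below 0.01 m/s); the robot touches nothing.
It fails at once if the cell is forced against the holder: contact forces between them, spring and plate included, add up to more than 50 N (contact force between cell and holder above 50 N).
It fails at once if the robot presses on the holder with more than 30 N (contact force between the arm and holder above 30 N).
It fails at once if a bystander is moved more than 15 mm (distance of any of thin_cell, screwdriver, wrench, burner_ring, mug, sauce, bowl, jar from where it was at the start of the episode above 0.015 m).
It also fails if it takes over 72 s, if anything falls off the work surface, if the arm or the gripper's body presses on something with over 40 N, if the wrist force passes 120 N, or if a joint passes its speed limit or range.

## Working session

There is one attempt and no reset: what is moved stays moved. The work goes in short steps, Python scripts to look and compute and a tool call to move; the robot and the scene stay as the last step left them, time stands still between calls to the robot, and variables do not carry over. Pictures are saved under pics/ and viewed, on a budget of 10 in all, crops included, one or two more only if the job needs it, and the job is handed in when it is done.

Besides the shell and the picture viewer there is one more tool, called after "Emit:" in YAML: its name, and indented under it one key for each argument. play_rows: Moves the arm, as the interface text tells. Its arguments: {"type":"object","properties":{"motion":{"type":"array"},"force":{"type":"number"}},"required":["motion"]}

```bash
mkdir -p pics; cat > h.py <<'E'
import numpy as np, cv2
from scipy.spatial.transform import Rotation as R
from cell import arm
def pts(p):
    """world xyz for every pixel (nan without depth)"""
    h,w=p["depth"].shape; K=np.array(p["K"]); k1=p["k1"]
    u,v=np.meshgrid(np.arange(w),np.arange(h))
    d=np.dstack([(u-K[0,2])/K[0,0],(v-K[1,2])/K[1,1]])
    s=d.copy()
    for _ in range(20): s=d/(1+k1*(s**2).sum(2,keepdims=True))
    z=np.where(p["depth"]>0,p["depth"],np.nan)
    c=np.dstack([s[...,0]*z,s[...,1]*z,z])
    Rm=R.from_rotvec(np.ravel(p["rvec"])).as_matrix()
    return (c-np.ravel(p["tvec"]))@Rm
def proj(p,X):
    Rm=R.from_rotvec(np.ravel(p["rvec"])).as_matrix(); c=Rm@np.array(X)+np.ravel(p["tvec"])
    s=c[:2]/c[2]; s=s*(1+p["k1"]*(s@s)); K=np.array(p["K"]); return K[0,0]*s[0]+K[0,2],K[1,1]*s[1]+K[1,2]
E
python3 - <<'E'
from h import *
o=arm.observe(); print({k:np.round(v,3) for k,v in o.items()})
for n in("scene","top"):
    p=arm.get_image(n); cv2.imwrite(f"pics/{n}0.png",p["img"]); W=pts(p)
    np.savez(f"{n}0.npz",W=W,img=p["img"])
    Rm=R.from_rotvec(np.ravel(p["rvec"])).as_matrix(); print(n,"cam at",-Rm.T@np.ravel(p["tvec"]),p["K"][0][0],p["k1"])
    for q in("cell","thin_cell","tray","holder","burner_ring"):
        for r in arm.look_for(p,q)[:3]:
            b=np.array(r["box"])*[512,384,512,384]; c=(b[:2]+b[2:]/2).astype(int)
            print(n,q,round(r["score"],2),b.round(),W[c[1],c[0]].round(3))
E
```

```text
{'clock': np.float64(0.0), 'joints': array([ 1.144,  0.435,  0.025,  1.574, -0.012,  1.134, -0.075]), 'dq': array([-0.001,  0.   ,  0.   ,  0.001, -0.002, -0.001, -0.001]), 'joint_efforts': array([ 1.0000e-03, -6.6785e+01,  9.8600e-01, -3.1446e+01, -6.0000e-02,
        4.3000e-02,  0.0000e+00]), 'position': array([ 0.199, -0.592,  0.226]), 'ee_rot': array([-2.550e+00,  1.834e+00,  2.000e-03]), 'force': array([-0.519, -0.515,  0.751]), 'ft_torque': array([-0.012,  0.023,  0.014]), 'width': np.float64(1.003)}
scene cam at [ 1.2719014  -0.0447552   0.68825595] 348.30557312575223 -0.02278973458770167
scene cell 0.9 [109. 209.  16.  36.] [ 0.637 -0.335  0.046]
scene cell 0.73 [187. 207.  22.  21.] [ 0.598 -0.133  0.031]
scene thin_cell 0.62 [165. 207.  15.  11.] [ 0.56  -0.208  0.017]
scene tray 0.9 [150. 201.  66.  38.] [ 0.579 -0.181  0.003]
scene holder 0.58 [270. 171.  22.  54.] [0.517 0.102 0.024]
scene burner_ring 0.63 [239. 251.  23.  15.] [ 0.72 -0.   -0.  ]
top cam at [ 0.23233955 -0.00853556  1.51495882] 459.99563952702164 -0.1308545659679574
top cell 0.7 [349. 153.  20.  25.] [ 0.608 -0.341  0.049]
top cell 0.44 [285. 163.  19.  20.] [ 0.583 -0.13   0.043]
top cell 0.37 [371. 186.  50.  41.] [ 0.484 -0.476 -0.003]
top thin_cell 0.49 [ 92. 209.  39.  25.] [0.419 0.478 0.009]
top thin_cell 0.37 [316. 174.   7.  17.] [ 0.559 -0.215  0.019]
top tray 0.87 [283. 159.  48.  42.] [ 0.572 -0.177  0.002]
top holder 0.87 [209. 167.  28.  45.] [0.53  0.104 0.026]
```

```bash
python3 - <<'E'
import cv2,numpy as np
a=cv2.imread("pics/scene0.png"); b=cv2.imread("pics/top0.png")
A=cv2.resize(a[150:280,95:305],(800,495),interpolation=cv2.INTER_CUBIC)
B=cv2.resize(b[130:240,195:375],(800,489),interpolation=cv2.INTER_CUBIC)
cv2.imwrite("pics/c1.png",A);cv2.imwrite("pics/c2.png",B)
E
```

```text
(no output)
```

View pics/c1.png

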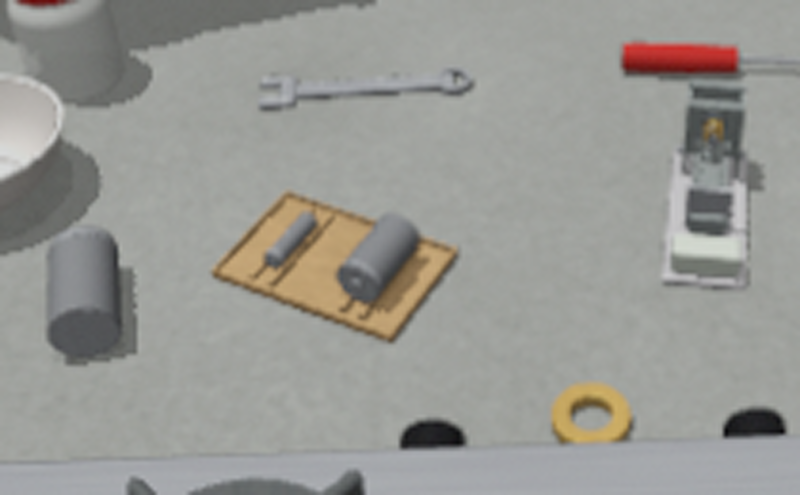

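View pics/c2.png

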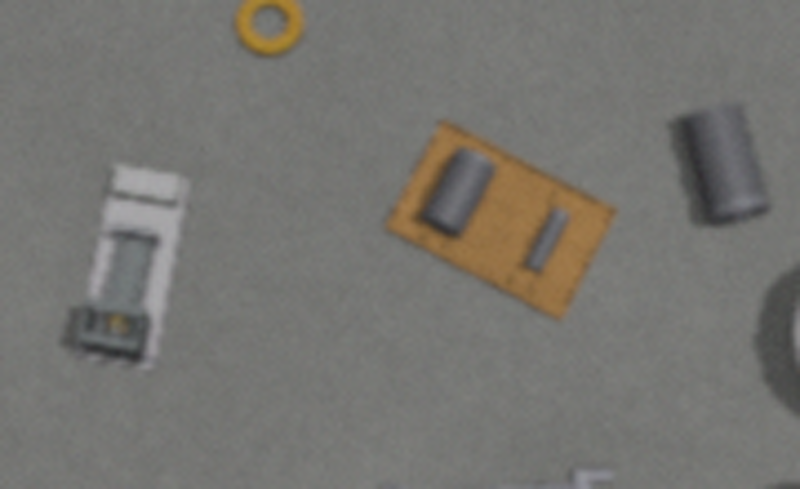

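The views show the cell at c1 (380,255) with its button-like end facing the scene camera (+x), and the holder with strap at c1 (715,110), white box at (710,250), so holder x runs away from the robot. In c2 the cell is at (458,190), the holder at (125,265), and the bigger look-alike at (720,165).

```bash
cat > fit.py <<'E'
from h import *
def cloud(n,f="0"):
    d=np.load(f"{n}{f}.npz"); return d["W"],d["img"]
if __name__=="__main__":
    for n in("scene","top"):
        W,img=cloud(n); P=W.reshape(-1,3); P=P[np.isfinite(P).all(1)]
        t=P[(abs(P[:,0]-.5)<.2)&(abs(P[:,1])<.25)]; print(n,"table z",np.median(t[:,2]),t[:,2].std())
        c=P[(np.hypot(P[:,0]-.59,P[:,1]+.132)<.05)&(P[:,2]>.018)]
        rect=cv2.minAreaRect((c[:,:2]*1000).astype(np.float32)); print("cell",len(c),rect,"zmax",np.sort(c[:,2])[-8:].round(4))
        th=P[(np.hypot(P[:,0]-.56,P[:,1]+.21)<.04)&(P[:,2]>.008)]
        g=P[(abs(P[:,0]-.53)<.11)&(abs(P[:,1]-.1)<.06)&(P[:,2]>.004)]
        print("holder",len(g),cv2.minAreaRect((g[:,:2]*1000).astype(np.float32)))
        for lo,hi in((.004,.014),(.014,.026),(.026,.034),(.034,.052),(.052,.068),(.068,.085)):
            s=g[(g[:,2]>lo)&(g[:,2]<hi)]
            if len(s)>3: print((lo,hi),len(s),s.mean(0).round(4),[[round(float(v),1) for v in np.ravel(e)] for e in cv2.minAreaRect((s[:,:2]*1000).astype(np.float32))])
        # tray by colour
        im=img.astype(int); m=(im[...,2]-im[...,0]>40)&np.isfinite(W).all(2)&(abs(W[...,0]-.58)<.1)&(abs(W[...,1]+.17)<.12)
        print("tray",cv2.minAreaRect((W[m][:,:2]*1000).astype(np.float32)),m.sum())
E
python3 fit.py
```

```text
scene table z 0.00026370253916977837 0.010243761960640916
cell 277 ((589.5416259765625, -144.40142822265625), (35.01491165161133, 63.3603401184082), 61.27732467651367) zmax [0.0418 0.042  0.0421 0.0422 0.0422 0.0424 0.0426 0.0433]
holder 1006 ((532.9071655273438, 99.23844909667969), (59.95386505126953, 152.94046020507812), 80.62447357177734)
(0.004, 0.014) 328 [0.5392 0.0973 0.0081] [[533.3, 98.9], [60.0, 152.1], [80.2]]
(0.014, 0.026) 205 [0.5431 0.0974 0.0216] [[534.2, 97.8], [49.3, 142.0], [81.8]]
(0.026, 0.034) 194 [0.5551 0.096  0.0298] [[534.4, 101.0], [48.9, 142.1], [78.7]]
(0.034, 0.052) 136 [0.509  0.103  0.0441] [[509.3, 104.5], [41.9, 92.5], [84.3]]
(0.052, 0.068) 37 [0.4754 0.1104 0.0602] [[479.6, 108.4], [43.5, 31.6], [79.4]]
(0.068, 0.085) 106 [0.4765 0.1085 0.0746] [[476.3, 107.8], [43.1, 38.0], [81.8]]
tray ((573.6991577148438, -178.38775634765625), (151.5914306640625, 98.51589965820312), 62.626068115234375) 999
top table z 0.0018596941799562253 0.009122367844915867
cell 198 ((587.84375, -142.93161010742188), (33.93449020385742, 63.63065719604492), 62.615962982177734) zmax [0.046  0.0461 0.0461 0.0462 0.0464 0.0465 0.0485 0.0513]
holder 1073 ((529.9390258789062, 100.11846160888672), (219.87838745117188, 119.74347686767578), 0.003662554547190666)
(0.004, 0.014) 606 [0.5307 0.0951 0.0076] [[529.9, 100.1], [219.9, 119.7], [0.0]]
(0.014, 0.026) 114 [0.5263 0.1012 0.0207] [[530.8, 101.5], [57.7, 144.5], [78.2]]
(0.026, 0.034) 151 [0.5501 0.0973 0.0299] [[530.0, 98.7], [48.4, 143.2], [83.1]]
(0.034, 0.052) 87 [0.5215 0.1027 0.0407] [[529.4, 100.2], [47.1, 140.8], [81.5]]
(0.052, 0.068) 33 [0.4798 0.1068 0.0577] [[505.1, 103.9], [41.8, 91.4], [80.0]]
(0.068, 0.085) 80 [0.4763 0.1112 0.0772] [[476.0, 110.5], [44.0, 32.3], [80.5]]
tray ((571.5748291015625, -177.56723022460938), (149.28497314453125, 97.5042724609375), 62.21945571899414) 949
```

```bash
python3 - <<'E'
from fit import *
for n in("scene","top"):
    W,img=cloud(n); P=W.reshape(-1,3); P=P[np.isfinite(P).all(1)]
    t=P[(abs(P[:,0]-.55)<.12)&(abs(P[:,1]+.01)<.04)]; P=P-[0,0,np.median(t[:,2])]
    g=P[(abs(P[:,0]-.53)<.1)&(abs(P[:,1]-.1)<.055)&(P[:,2]>.0055)]
    best=[]
    for a in np.radians(np.arange(-14,-5,.25)):
        v=-np.sin(a)*g[:,0]+np.cos(a)*g[:,1]
        q=np.percentile(v,[1.5,98.5]); best.append((q[1]-q[0],np.degrees(a),q.mean()))
    best.sort(); print(n,np.round(best[:4],4))
    a=np.radians(-9.5); c=np.array([np.cos(a),np.sin(a)]); s=np.array([-c[1],c[0]])
    o=np.array([.5315,.0995]); u=(g[:,:2]-o)@c*1000; v=(g[:,:2]-o)@s*1000
    print("u range",np.percentile(u,[.3,1,99,99.7]).round(1),"v",np.percentile(v,[1,99]).round(1))
    for lo in range(-80,84,4):
        m=(u>=lo)&(u<lo+4); 
        if m.sum(): print(lo+2, m.sum(),' '.join(f"{x:.0f}@{y:.0f}" for y,x in sorted(zip(v[m],g[m,2]*1000))[::2]))
    z=g[:,2]*1000
    for lo,hi in((66,85),(40,55)):
        m=(z>lo)&(z<hi); print(lo,"u",np.percentile(u[m],[2,50,98]).round(1),"v",np.percentile(v[m],[2,50,98]).round(1))
# zoomed picture
A=cv2.resize(cloud("scene")[1][165:235,175:300],(750,420),interpolation=cv2.INTER_CUBIC)
cv2.imwrite("pics/c3.png",A)
E
```

```text
scene [[ 0.0561 -8.5     0.1765]
 [ 0.0561 -8.25    0.1742]
 [ 0.0562 -8.75    0.1788]
 [ 0.0563 -8.      0.1721]]
u range [-72.2 -69.7  74.7  76. ] v [-28.9  28.8]
-74 5 6@-29 76@8 10@26
-70 17 10@-23 77@-9 77@-4 71@3 78@5 27@9 49@10 72@14 8@29
-66 125 8@-29 11@-26 78@-21 41@-19 34@-18 31@-18 25@-18 23@-17 18@-17 8@-16 41@-16 79@-15 77@-15 71@-15 67@-15 19@-14 11@-14 46@-13 39@-12 36@-12 29@-12 27@-12 64@-11 47@-10 37@-9 33@-9 31@-9 27@-9 25@-8 75@-6 69@-6 73@-3 65@-3 73@-0 66@0 51@4 75@5 65@6 48@8 36@9 32@9 48@11 42@11 36@12 33@12 25@13 47@14 77@14 40@14 37@15 63@15 26@15 17@16 48@17 77@17 76@17 41@17 71@17 33@18 62@18 23@19 75@20 7@29
-62 23 8@-28 8@-22 73@-21 47@-16 50@-7 78@-3 53@1 79@2 48@8 70@15 7@23 8@29
-58 27 9@-28 7@-19 25@-8 25@-5 53@-4 22@-2 22@1 25@4 50@5 48@8 8@14 59@19 73@20 7@29
-54 22 9@-28 8@-25 8@-19 31@-11 49@-7 50@-4 51@-1 24@4 32@12 74@20 8@26
-50 24 7@-28 7@-16 25@-8 49@-1 24@1 47@5 32@10 31@13 6@15 9@17 59@19 8@26
-46 36 10@-25 76@-20 76@-14 77@-11 29@-11 24@-8 77@-6 52@-4 24@-2 25@1 77@3 25@4 78@6 77@9 31@13 7@18 77@20 7@27
-42 54 8@-27 21@-22 11@-21 43@-20 
[... 4506 characters left out ...]
@-15 7@-4 10@-1 8@6 8@13 6@27 6@62
42 15 9@-28 6@-21 10@-17 8@-7 10@-3 10@3 8@13 9@27
46 14 9@-27 10@-17 7@-10 9@-6 13@-3 9@18 8@21
50 38 10@-29 29@-20 27@-17 30@-13 27@-10 8@-9 21@-6 33@-3 35@-0 34@3 31@7 12@8 18@11 30@14 31@17 19@17 11@22 27@24 7@36
54 20 8@-42 16@-22 28@-19 30@-13 30@-6 34@1 31@8 36@14 34@18 25@25
58 23 7@-28 34@-22 28@-18 27@-12 32@-8 28@-1 30@5 30@8 33@12 31@19 33@25 8@37
62 18 8@-30 8@-24 27@-18 31@-11 29@-4 33@2 25@6 29@16 24@23
66 20 11@-27 12@-23 22@-17 26@-10 29@-3 29@3 29@10 30@17 27@20 24@27
70 11 14@-22 26@-16 32@-3 27@4 32@17 7@33
74 4 6@-32 10@30
78 2 10@-28
82 2 6@-6
66 u [-72.4 -51.5 -40.6] v [-20.2   2.7  23.4]
40 u [-72.4 -52.5  20.7] v [-20.3   2.1  20.5]
```

View pics/c3.png

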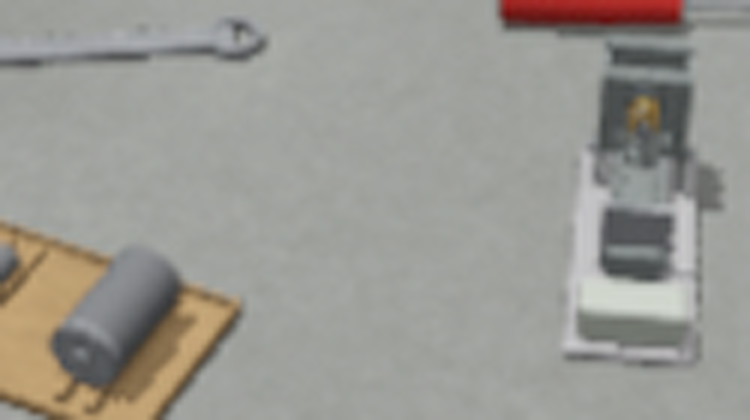

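Picture c3: the cell's near end (75,350) carries the small button, so button points to +x/−y. Plunger at (642,115), plate at (637,235), box at (632,300).

```bash
python3 - <<'E'
from fit import *
a=np.radians(-9.5); c=np.array([np.cos(a),np.sin(a)]); s=np.array([-c[1],c[0]]); o=np.array([.5315,.0995])
for n in("scene","top"):
    W,img=cloud(n); P=W.reshape(-1,3); P=P[np.isfinite(P).all(1)]
    t=P[(abs(P[:,0]-.55)<.12)&(abs(P[:,1]+.01)<.04)]; P=P-[0,0,np.median(t[:,2])]
    u=(P[:,:2]-o)@c*1000; v=(P[:,:2]-o)@s*1000; z=P[:,2]*1000
    def rep(nm,m,q=(1,10,50,90,99)):
        k=np.polyfit(v[m],u[m],1); e=abs(u[m]-np.polyval(k,v[m]))
        k=np.polyfit(v[m][e<3],u[m][e<3],1)
        print(n,nm,m.sum(),"u",np.percentile(u[m],q).round(1),"v",np.percentile(v[m],q).round(1),"slope deg",np.degrees(np.arctan(k[0])).round(2),"u@v0",k[1].round(2))
    rep("box face",(abs(u-72)<5)&(abs(v)<22)&(z>12)&(z<26))
    rep("box top",(abs(u-62)<16)&(abs(v)<40)&(z>26)&(z<36))
    rep("plate face",(abs(u-22)<5)&(abs(v)<19)&(z>26)&(z<44))
    rep("plate top",(abs(u-20)<8)&(abs(v)<22)&(z>45.5)&(z<56))
    rep("strap top",(abs(u+41)<9)&(abs(v)<25)&(z>70)&(z<86))
    rep("strap face",(abs(u+41)<9)&(abs(v)<25)&(z>72.8)&(z<75.5))
    rep("cradle",(abs(u+10)<22)&(abs(v)<20)&(z>18)&(z<40))
    rep("base",(abs(u)<80)&(abs(v)<34)&(z>5.5)&(z<11))
    rep("plunger",(u>-57)&(u<-30)&(abs(v)<7)&(z>40)&(z<56))
    m=(abs(u-40)<6)&(abs(v)<40)&(z>5)&(z<12);print("base v at u40",np.percentile(v[m],[0,2,98,100]).round(1))
    m=(abs(u+20)<12)&(abs(v)<35)&(z>5)&(z<12);print("base v at u-20",np.percentile(v[m],[0,2,98,100]).round(1))
E
```

```text
scene box face 63 u [68.9 69.5 71.3 73.  73.6] v [-21.4 -18.3   0.1  16.7  19.9] slope deg -1.14 u@v0 71.28
scene box top 109 u [49.8 53.8 62.4 70.6 73.1] v [-22.9 -19.3  -0.4  21.   24.1] slope deg 1.65 u@v0 62.25
scene plate face 57 u [19.4 19.8 21.1 22.5 23.6] v [-16.8 -14.    0.3  14.1  16.8] slope deg -0.61 u@v0 21.15
scene plate top 19 u [16.9 18.2 20.1 22.5 23.6] v [-14.8 -12.6  -0.9  13.8  16. ] slope deg 0.11 u@v0 20.33
scene strap top 44 u [-48.7 -46.1 -41.6 -38.9 -36.7] v [-21.1 -17.   -1.   16.5  20.6] slope deg -3.91 u@v0 -41.66
scene strap face 9 u [-45.5 -44.6 -40.3 -39.4 -39. ] v [-13.5 -11.4   3.2  13.   17.2] slope deg -8.84 u@v0 -41.14
scene cradle 48 u [-31.7 -29.  -18.9 -10.4  -4.8] v [-13.  -12.1  -0.5  10.3  10.9] slope deg -5.17 u@v0 -18.71
scene base 290 u [-69.7 -55.5   2.2  71.7  76. ] v [-29.5 -27.3  -4.1  27.1  29.7] slope deg 0.08 u@v0 4.0
scene plunger 30 u [-56.  -52.6 -44.5 -38.1 -35.9] v [-6.9 -6.3 -0.6  5.2  5.5] slope deg 29.45 u@v0 -42.89
base v at u40 [-28.4 -28.3  28.4  28.4]
base v at u-20 [-29.5 -29.2  27.1  27.3]
top box face 1 u [67.3 67.3 6
[... 437 characters left out ...]
3 -40.5] v [-19.7 -14.5   1.2  17.7  22.7] slope deg -2.31 u@v0 -44.25
top strap face 8 u [-47.9 -47.5 -42.4 -41.4 -41.3] v [-19.9 -15.9  -1.2  16.6  21.2] slope deg -3.73 u@v0 -43.08
top cradle 103 u [-30.  -27.   -9.3   7.2  11.6] v [-11.5  -9.4   2.   12.2  14.8] slope deg -0.29 u@v0 -9.28
top base 211 u [-75.1 -57.5   5.4  46.8  74. ] v [-31.4 -26.6 -12.4  27.   32. ] slope deg 3.12 u@v0 3.16
top plunger 15 u [-56.6 -56.  -52.  -47.5 -45.7] v [-4.7 -4.  -0.1  5.1  6.2] slope deg 2.53 u@v0 -52.17
base v at u40 [-28.4 -27.7  29.2  29.8]
base v at u-20 [-34.9 -34.3  30.7  33.6]<stdin>:8: RankWarning: Polyfit may be poorly conditioned
<stdin>:9: RankWarning: Polyfit may be poorly conditioned
```

```bash
cat >> h.py <<'E'
def Rtool(yaw,tilt=0,flip=False):
    """tool pointing down, jaws across an axis of heading yaw (deg); tilt raises the heading end"""
    a=np.radians(yaw); ax=np.array([np.cos(a),np.sin(a),0]); lat=np.array([-ax[1],ax[0],0])
    x=-lat if flip else lat; z=np.array([0,0,-1.]); M=np.column_stack([x,np.cross(z,x),z])
    return R.from_rotvec(-lat*np.radians(tilt)).as_matrix()@M
def shift(Rt,pt,o=None):
    """tx ty tz (mm), ax ay az (rad) from the measured pose to TCP pt, rotation Rt"""
    o=o or arm.observe(); R0=R.from_rotvec(o["ee_rot"]).as_matrix()
    return (R0.T@(np.array(pt)-o["position"])*1000).round(1).tolist(), R.from_matrix(R0.T@Rt).as_rotvec().round(4).tolist()
E
python3 - <<'E'
from h import *
print(R.from_rotvec(arm.observe()["ee_rot"]).as_matrix().round(3))
for f in(0,1):
    print(f,shift(Rtool(-27.8,0,f),[.5887,-.1437,.15]))
E
```

```text
[[ 0.318 -0.948  0.   ]
 [-0.948 -0.318 -0.   ]
 [ 0.     0.    -1.   ]]
0 ([-301.6, -512.4, 76.7], [0.0001, -0.0, -2.3327])
1 ([-301.6, -512.4, 76.7], [-0.0, -0.0001, 0.8089])
```

Emit:
play_rows:
  motion:
    - [1,-30,-50,0,0,0,0.08]
    - [1,-60,-100,0,0,0,0.16]
    - [1,-90,-150,0,0,0,0.24]
    - [1,-120,-200,0,0,0,0.32]
    - [1,-150,-250,0,0,0,0.4]
    - [1,-180,-300,5,0,0,0.48]
    - [1,-210,-350,10,0,0,0.56]
    - [1,-240,-405,20,0,0,0.64]
    - [1,-270,-460,30,0,0,0.72]
    - [1,-301,-512,50,0,0,0.809]
  force: 20

```text
clock: 1.6
position: [0.5264, -0.2147, 0.1981]
ee_rot: [-1.617, 2.692, -0.002]
force: [-0.2, -1.3, -0.4]
width: 0.998
```

```bash
python3 - <<'E'
from h import *
o=arm.observe(); print(o["clock"],o["position"],o["joints"].round(2),shift(Rtool(-27.8,0,1),[.5887,-.1437,.09]))
E
```

```text
1.6 [ 0.5263691  -0.21468145  0.19813901] [ 0.3   0.37 -0.    1.75  0.    1.02 -1.77] ([-91.9, -21.5, 108.2], [-0.0018, 0.0003, -0.0036])
```

Emit:
play_rows:
  motion:
    - [1,-30,-7,30,0,0,0]
    - [1,-60,-14,60,0,0,0]
    - [1,-92,-21.5,90,-0.002,0,-0.004]
    - [1,-92,-21.5,108,-0.002,0,-0.004]
    - [1,-92,-21.5,108,-0.002,0,-0.004]
    - [1,-92,-21.5,108,-0.002,0,-0.004]

```text
clock: 2.2
position: [0.5884, -0.1444, 0.0905]
ee_rot: [1.622, -2.69, -0.0]
force: [-0.1, -0.5, -0.4]
width: 1.003
```

```bash
python3 - <<'E'
from h import *
o=arm.observe(); print(o["clock"],o["position"],o["joints"].round(2),shift(Rtool(-27.8,0,1),[.5887,-.1437,.008]))
p=arm.get_image("scene"); q=arm.get_image("top"); np.savez("scene1.npz",W=pts(p),img=p["img"]); np.savez("top1.npz",W=pts(q),img=q["img"])
t=o["position"]; print("TCP px",proj(p,t),proj(q,t))
A=cv2.resize(p["img"][150:240,150:250],(500,450),interpolation=cv2.INTER_CUBIC)
B=cv2.resize(q["img"][140:210,260:320],(300,350),interpolation=cv2.INTER_CUBIC)
B=cv2.copyMakeBorder(B,0,100,0,0,cv2.BORDER_CONSTANT); cv2.imwrite("pics/c4.png",np.hstack([A,B]))
E
```

```text
2.2 [ 0.58844271 -0.14440717  0.09047953] [ 0.17  0.54 -0.02  1.77  0.02  0.83 -1.92] ([-0.8, 0.1, 82.5], [0.0005, -0.0005, -0.0004])
TCP px (np.float64(192.07186276746324), np.float64(198.23444091280862)) (np.float64(299.7852355642326), np.float64(167.90547023744))
```

View pics/c4.png

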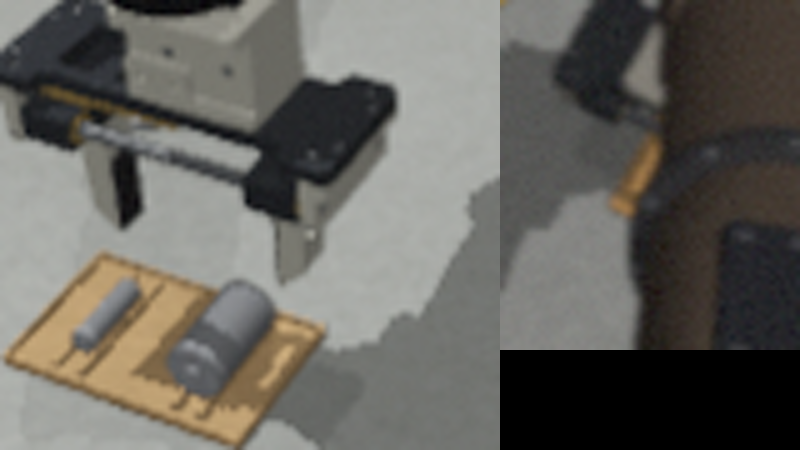

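Picture c4: left finger tip (125,228), right (285,283), cell below at (225,340); jaws straddle the cell as wanted. I narrow the jaws so the thin cell stays clear, then go down.

Emit:
play_rows:
  motion:
    - [0.1,-0.8,0,0,0,0,0]
    - [0.1,-0.8,0,0,0,0,0]
    - [0.1,-0.8,0,0,0,0,0]
    - [0.1,-0.8,0,0,0,0,0]
    - [0.1,-0.8,0,20,0,0,0]
    - [0.1,-0.8,0,40,0,0,0]
    - [0.1,-0.8,0,60,0,0,0]
    - [0.1,-0.8,0,75,0,0,0]
    - [0.1,-0.8,0,82,0,0,0]
    - [0.1,-0.8,0,82,0,0,0]
  force: 10

```text
clock: 3.3
position: [0.5891, -0.1441, 0.0088]
ee_rot: [-1.621, 2.691, -0.001]
force: [-0.7, 0.3, 0.7]
width: 0.55
```

Emit:
play_rows:
  motion:
    - [-0.1,0,0,0,0,0,0]
    - [-0.25,0,0,0,0,0,0]
    - [-0.35,0,0,0,0,0,0]
    - [-0.5,0,0,0,0,0,0]
    - [-0.5,0,0,0,0,0,0]
    - [-0.5,0,0,0,0,0,0]
  force: 8

```text
clock: 3.9
position: [0.5897, -0.1442, 0.0095]
ee_rot: [-1.621, 2.69, -0.002]
force: [0.4, -0.9, 6.3]
width: 0.367
```

Emit:
play_rows:
  motion:
    - [-1,0,0,0,0,0,0]
    - [-1,0,0,0,0,0,0]
    - [-1,0,0,0,0,0,0]
    - [-1,0,0,-10,0,0,0]
    - [-1,0,0,-30,0,0,0]
    - [-1,0,0,-60,0,0,0]
    - [-1,0,0,-100,0,0,0]
    - [-1,0,0,-140,0,0,0]
    - [-1,0,0,-140,0,0,0]
  force: 50

```text
clock: 4.8
position: [0.5927, -0.1447, 0.1556]
ee_rot: [-1.617, 2.684, -0.011]
force: [0.8, -0.9, -0.7]
width: 0.358
```

```bash
cat >> h.py <<'E'
def cellfit(n,o,f=None):
    """cell axis centre/heading/tilt seen, from points near the grasp point, in camera n"""
    p=arm.get_image(n); W=pts(p); 
    if f: cv2.imwrite(f,p["img"]); 
    return p,W
E
python3 - <<'E'
from h import *
o=arm.observe(); print(o["clock"],o["position"],o["joints"].round(2),o["force"],o["width"])
a=np.radians(-9.1); c=np.array([np.cos(a),np.sin(a),0]); O=np.array([.5315,.0995,0])
# hover: tool tilted 22, grasp point 60 mm out along the axis
t=np.radians(22); ax=c*np.cos(t)+np.array([0,0,np.sin(t)])
M=Rtool(-9.1,22,1)
print("above",shift(M,[.56,.08,.20]))
p=arm.get_image("scene"); W=pts(p); np.savez("scene2.npz",W=W,img=p["img"])
g=o["position"]+[0,0,.019]; d=W-g
m=np.isfinite(W).all(2)&(np.linalg.norm(d,axis=2)<.05)
m&=(d[...,2]<.03)
h=np.array([np.cos(np.radians(-27.8)),np.sin(np.radians(-27.8)),0]); l=np.array([-h[1],h[0],0])
Q=d[m]*1000; U=Q@h; V=Q@l; Z=Q[:,2]
for lo in range(-40,45,5):
    k=(U>=lo)&(U<lo+5); 
    if k.sum(): print(lo,k.sum(),"V",np.percentile(V[k],[0,50,100]).round(1),"Z",np.percentile(Z[k],[0,50,100]).round(1))
u,v=np.array(proj(p,g)).astype(int); print(u,v)
cv2.imwrite("pics/c5.png",cv2.resize(p["img"][v-45:v+45,u-60:u+60],(720,540),interpolation=cv2.INTER_CUBIC))
E
```

```text
4.8 [ 0.59266315 -0.1447479   0.15562098] [ 0.17  0.47 -0.02  1.71  0.01  0.96 -1.92] [ 0.77537404 -0.89707938 -0.67102996] 0.3575991302593257
above ([-183.5, 133.5, -45.2], [0.3697, -0.0614, -0.3238])
-15 2 V [-18.1 -14.2 -10.3] Z [ 9.2 12.4 15.6]
-10 25 V [-19.6  -0.5  34.7] Z [-6.6 11.  26.9]
-5 33 V [-21.6   2.2  35.5] Z [-5.8 11.8 28.9]
0 37 V [-22.2  -2.7  34.7] Z [-4.  11.8 28.8]
5 67 V [-36.1   0.4  34.8] Z [-14.3  11.3  29.5]
10 159 V [-35.5  15.6  36. ] Z [-17.9  10.3  29.9]
15 22 V [-10.1  12.3  17. ] Z [-11.5   6.4  12. ]
20 23 V [-9.7 10.4 17.5] Z [-6.5  8.2 13.2]
25 94 V [-16.6   1.3  17.1] Z [-21.9  -2.2  13.4]
30 25 V [-9.7  2.2 16.8] Z [-12.3  -2.1  13.8]
188 173
```

View pics/c5.png

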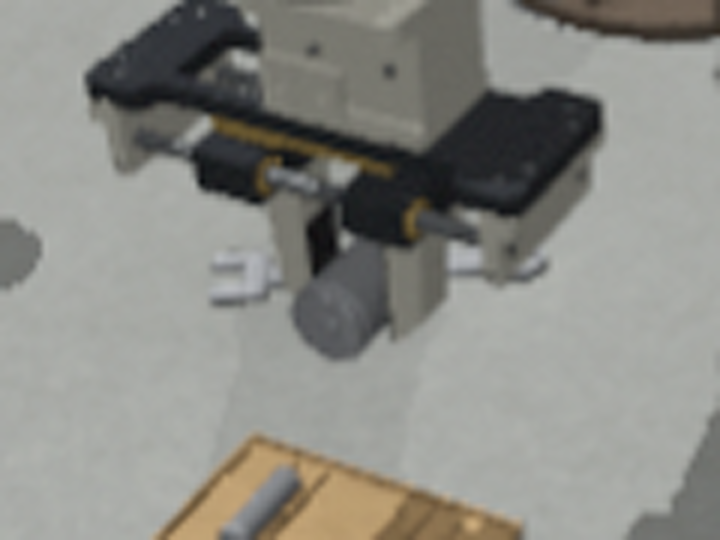

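Picture c5: the cell sits squarely between the pads, button face at (335,315); the thin cell stays in the tray at (260,500).

```bash
cat >> h.py <<'E'
YAW,K,V0,D=-9.0,14.0,-.2,15.0    # bay heading, X=u+K, centre line v, cell axis behind TCP (mm)
def bay():
    a=np.radians(YAW); c=np.array([np.cos(a),np.sin(a),0]); l=np.array([-c[1],c[0],0])
    return c,l,np.array([.5315,.0995,0])+l*V0/1000-c*K/1000
def tgt(X,Z,tilt,dv=0,o=None):
    """shift/turn putting the cell's centre at bay X,Z (mm), tilt deg"""
    c,l,B=bay(); t=np.radians(tilt)
    T=B+c*(X+D*np.sin(t))/1000+l*dv/1000+np.array([0,0,(Z-D*np.cos(t))/1000])
    return shift(Rtool(YAW,tilt,1),T,o)
def where(o=None):
    o=o or arm.observe(); c,l,B=bay(); M=R.from_rotvec(o["ee_rot"]).as_matrix(); z=M[:,2]
    C=o["position"]-z*D/1000-B; ax=np.cross(z,-M[:,0]) ; ax=ax if ax@c>0 else -ax
    f=np.array(o["force"])
    return dict(t=round(float(o["clock"]),2),XVZ=(np.array([C@c,C@l,C[2]])*1000).round(1),tilt=round(float(np.degrees(np.arcsin(ax[2]))),1),yaw=round(float(np.degrees(np.arctan2(ax[1],ax[0]))),1),F=np.array([f@c,f@l,f[2]]).round(1),w=round(float(o["width"]),3))
E
python3 - <<'E'
from h import *
print(where()); print(tgt(62,110,22))
E
```

```text
{'t': 4.85, 'XVZ': array([ 111. , -231.4,  167.8]), 'tilt': 0.4, 'yaw': -27.9, 'F': array([-1.5,  0.3, -2.2]), 'w': 0.358}
([-204.8, 116.4, 56.4], [0.3732, -0.0622, -0.3254])
```

Emit:
play_rows:
  motion:
    - [-1,-25,14,0,0.05,-0.01,-0.04]
    - [-1,-60,34,0,0.1,-0.02,-0.09]
    - [-1,-95,54,0,0.16,-0.03,-0.14]
    - [-1,-130,74,0,0.22,-0.04,-0.19]
    - [-1,-165,94,0,0.28,-0.05,-0.24]
    - [-1,-190,108,10,0.33,-0.055,-0.29]
    - [-1,-205,116,30,0.373,-0.062,-0.325]
    - [-1,-205,116,50,0.373,-0.062,-0.325]
    - [-1,-205,116,56,0.373,-0.062,-0.325]
    - [-1,-205,116,56,0.373,-0.062,-0.325]

```text
clock: 5.85
position: [0.5838, 0.0902, 0.095]
ee_rot: [-1.861, 2.18, -0.422]
force: [-0.1, -0.9, -1.6]
width: 0.36
```

```bash
python3 - <<'E'
from h import *
w=where(); print(w,arm.observe()["joints"].round(2)); print(tgt(60,85,22))
p=arm.get_image("scene"); W=pts(p); np.savez("scene3.npz",W=W,img=p["img"])
c,l,B=bay(); d=(W-B)*1000; X=d@c; V=d@l; Z=d[...,2]
x,v,z=w["XVZ"]; t=np.radians(w["tilt"])
s=(X-x)*np.cos(t)+(Z-z)*np.sin(t); n=-(X-x)*np.sin(t)+(Z-z)*np.cos(t); r=np.hypot(n,V-v)
m=np.isfinite(X)&(s>22)&(s<36)&(r<20)
print("face s hist",np.histogram(s[m],np.arange(22,36,1)))
k=m&(s>26); print("face V",np.percentile(V[k]-v,[1,50,99]).round(1),"n",np.percentile(n[k],[1,50,99]).round(1),"s med r<14",np.median(s[m&(r<14)&(r>6)]))
m=np.isfinite(X)&(s>-30)&(s<24)&(r<22)&(n>3)&(abs(V-v)<12); q=np.polyfit(s[m],np.hypot(n[m],V[m]-v),1); print("body",m.sum(),q)
m2=(abs(X)<120)&(abs(V)<60)&(Z>65)&(Z<90)&(X<-20); print("strap",np.percentile(X[m2],[2,50,98]).round(1),np.percentile(V[m2],[2,98]).round(1))
m2=(abs(X-34)<6)&(abs(V)<20)&(Z>26)&(Z<44); print("plate face X",m2.sum(),np.percentile(X[m2],[5,50,95]).round(1),np.percentile(V[m2],[1,99]).round(1))
cv2.imwrite("pics/c6.png",cv2.resize(p["img"][120:240,215:345],(650,600),interpolation=cv2.INTER_CUBIC))
E
```

```text
{'t': 5.85, 'XVZ': array([ 61.6,  -0.8, 108.9]), 'tilt': 21.8, 'yaw': -9.0, 'F': array([ 0.1, -0.9, -1.6]), 'w': 0.36} [-0.44  0.39  0.1   2.14  0.5   0.31 -2.54]
([-0.9, 10.3, 21.6], [0.0031, -0.0024, 0.0001])
face s hist (array([ 1,  5,  4, 13, 19, 26, 35, 25, 11,  5,  1,  0,  0]), array([22, 23, 24, 25, 26, 27, 28, 29, 30, 31, 32, 33, 34, 35]))
face V [-16.2  -1.1  14.2] n [-16.9   0.3  16.2] s med r<14 28.496596087927504
body 50 [4.55515512e-03 1.61954634e+01]
strap [-56.4 -50.7 -24.5] [-17.1  20.9]
plate face X 59 [33.2 35.1 37.3] [-16.7  16.9]
```

View pics/c6.png

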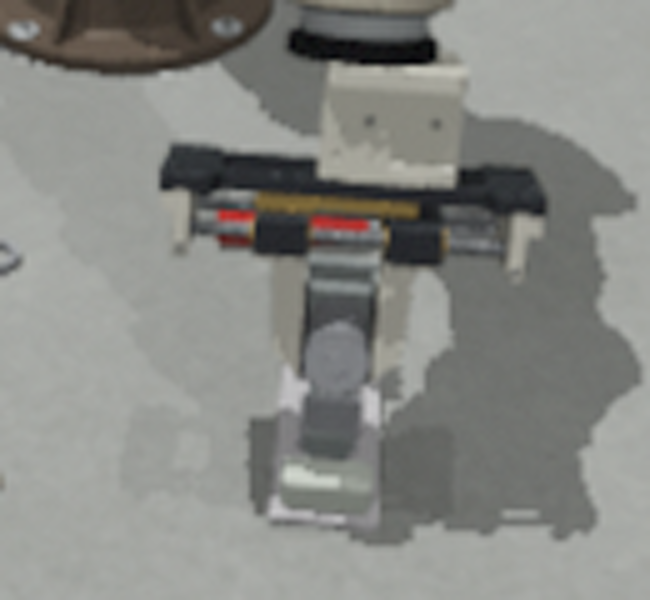

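Picture c6: cell's button face at (337,360) above the bay, plate at (332,430), strap seen at (342,265), box (327,480): lined up within about a millimetre. Joint 6 (0.31, limit 0.12) is near its limit, so I check reach before going in, with a fitted arm model.

```bash
cat > kin.py <<'E'
from h import *
from scipy.optimize import least_squares
J=[[1.144,.435,.025,1.574,-.012,1.134,-.075],[.3,.37,0,1.75,0,1.02,-1.77],[.17,.54,-.02,1.77,.02,.83,-1.92],[.17,.47,-.02,1.71,.01,.96,-1.92]]
T=[[.199,-.592,.226],[.5264,-.2147,.1981],[.58844,-.14441,.09048],[.59266,-.14475,.15562]]
Q=[[-2.55,1.834,.002],[-1.617,2.692,-.002],[1.622,-2.69,0],[-1.617,2.684,-.011]]
o=arm.observe(); J.append(o["joints"]); T.append(o["position"]); Q.append(o["ee_rot"])
J,T,Q=map(np.array,(J,T,Q)); RQ=R.from_rotvec(Q)
def fk(p,j,s):
    h,L1,L2,L3,e,w,b,y2=p[:8]; off=p[8:10]
    M=R.from_euler("z",s[0]*j[0]+off[0]); X=M.apply([b,0,h])
    for ax,a,t in (("y",j[1],None),("z",s[1]*j[2],[e,y2,L1]),("y",j[3],[-e,0,0]),("z",s[2]*j[4],[0,0,L2]),("y",j[5],[w,0,0]),("z",s[3]*j[6]+off[1],[0,0,L3])):
        M=M*R.from_euler(ax,a); 
        if t is not None: X=X+M.apply(t)
    return X,M
def res(p,s):
    r=[]
    for j,t,q in zip(J,T,RQ):
        X,M=fk(p,j,s); r+=list((X-t)*1000)+list((q.inv()*M).as_rotvec()*300)
    return np.array(r+list((p[4:8])*20))
import itertools
def fit():
    best=None
    for s in itertools.product((1,-1),repeat=4):
        for o7 in (0,1.57,3.14,-1.57):
            f=least_squares(res,[.3,.4,.4,.25,0,0,0,0,0,o7],args=(s,),max_nfev=60)
            if best is None or f.cost<best[0]: best=(f.cost,f.x,s)
    return best
E
python3 - <<'E'
from kin import *
c,p,s=fit(); print(c,p.round(3),s); print(np.abs(res(p,s)).reshape(-1)[:30].round(1))
np.savez("kin.npz",p=p,s=s)
lo=np.array([-2.62,-.44,-1.27,.08,-1.32,.12,-2.74]);hi=np.array([2.62,2.09,1.32,2.57,4.46,2,2.74])
def ik(X,Z,tilt,j0,free):
    cc,l,B=bay(); t=np.radians(tilt); P=B+cc*(X+D*np.sin(t))/1000+np.array([0,0,(Z-D*np.cos(t))/1000]); M=R.from_matrix(Rtool(YAW,tilt,1))
    def g(j):
        x,m=fk(p,j,s); return np.r_[(x-P)*1000,(M.inv()*m).as_rotvec()*1000,(j-j0)*.3]
    f=least_squares(g,np.clip(j0,lo+.01,hi-.01),bounds=(lo-5*free,hi+5*free)); return f.x,np.abs(f.fun[:6]).max()
j=J[-1]
for X,Z,t in((62,109,22),(60,85,22),(30,73,22),(-5,59,22),(-5,58,20.5),(-3,52,10),(0,45,0)):
    a,e=ik(X,Z,t,j,1); b,eb=ik(X,Z,t,J[-1],0); j=a; print((X,Z,t),"free",a.round(2),round(e,1),"| bounded",b.round(2),round(eb,1))
E
```

```text
22.806291756235993 [ 2.780e-01  5.630e-01  4.310e-01  3.800e-01  1.000e-03  1.000e-03
 -5.000e-03 -4.700e-02 -6.000e-03 -3.152e+00] (-1, -1, -1, -1)
[2.2 0.7 1.  0.2 0.  1.4 1.  1.5 0.6 0.1 0.  1.8 0.9 1.6 0.  1.  1.  0.4
 2.6 0.8 2.1 2.7 0.6 1.5 0.1 0.1 0.5 0.  0.7 1.4]
(62, 109, 22) free [-0.44  0.39  0.1   2.15  0.5   0.3  -2.54] 0.0 | bounded [-0.44  0.39  0.1   2.15  0.5   0.3  -2.54] 0.0
(60, 85, 22) free [-0.48  0.43  0.15  2.17  0.53  0.24 -2.58] 0.0 | bounded [-0.48  0.44  0.15  2.17  0.53  0.24 -2.58] 0.0
(30, 73, 22) free [-0.59  0.44  0.25  2.24  0.55  0.17 -2.65] 0.0 | bounded [-0.6   0.44  0.25  2.24  0.54  0.17 -2.64] 0.0
(-5, 59, 22) free [-0.74  0.46  0.38  2.32  0.55  0.08 -2.7 ] 0.0 | bounded [-0.7   0.44  0.33  2.31  0.6   0.12 -2.74] 6.8
(-5, 58, 20.5) free [-0.66  0.45  0.29  2.3   0.53  0.12 -2.67] 0.0 | bounded [-0.67  0.45  0.3   2.3   0.52  0.12 -2.65] 0.0
(-3, 52, 10) free [-0.32  0.46 -0.04  2.15  0.27  0.39 -2.33] 0.0 | bounded [-0.28  0.45 -0.1   2.15  0.33  0.4  -2.39] 0.0
(0, 45, 0) free [-0.17  0.53 -0.16  2.01  0.14  0.62 -2.16] 0.0 | bounded [-0.14  0.53 -0.2   2.01  0.17  0.62 -2.18] 0.0
```

The fitted arm model (residuals 1–3 mm) says 22° tilt at the end pose would pass joint 6's lower limit. I'll put the cell back in its groove and regrip it with the tool pitched 12° towards the button end, so that the tool only needs to tilt 10°.

```bash
python3 - <<'E'
from h import *
print(shift(Rtool(-27.9,0,1),[.5895,-.1442,.06]))
E
```

```text
([230.6, -25.2, 49.3], [-0.3792, 0.0616, 0.3246])
```

Emit:
play_rows:
  motion:
    - [-1,25,-3,-10,-0.03,0,0.03]
    - [-1,65,-6,-15,-0.09,0.01,0.08]
    - [-1,105,-10,-10,-0.15,0.02,0.13]
    - [-1,145,-14,5,-0.21,0.03,0.18]
    - [-1,185,-20,20,-0.28,0.045,0.24]
    - [-1,215,-24,35,-0.34,0.055,0.3]
    - [-1,230.5,-25,45,-0.379,0.0616,0.3246]
    - [-1,230.6,-25.2,49,-0.379,0.0616,0.3246]
    - [-1,230.6,-25.2,49.3,-0.3792,0.0616,0.3246]

```text
clock: 6.8
position: [0.5897, -0.1452, 0.0601]
ee_rot: [-1.617, 2.692, 0.0]
force: [-0.9, 0.8, -0.4]
width: 0.36
```

```bash
python3 - <<'E'
from h import *
o=arm.observe(); print(o["clock"],o["position"],shift(Rtool(-27.9,0,1),[.5895,-.1442,.0095]),o["force"])
E
```

```text
6.8 [ 0.58973755 -0.14517058  0.06009655] ([-0.7, 0.7, 50.6], [-0.0003, 0.0009, -0.0019]) [-0.86947     0.83595628 -0.4269978 ]
```

Emit:
play_rows:
  motion:
    - [-1,-0.7,0.7,15,0,0,-0.002]
    - [-1,-0.7,0.7,30,0,0,-0.002]
    - [-1,-0.7,0.7,42,0,0,-0.002]
    - [-1,-0.7,0.7,47,0,0,-0.002]
    - [-1,-0.7,0.7,49.5,0,0,-0.002]
    - [-1,-0.7,0.7,50.5,0,0,-0.002]
    - [-1,-0.7,0.7,50.5,0,0,-0.002]

```text
clock: 7.5
position: [0.5897, -0.1441, 0.0099]
ee_rot: [-1.62, 2.69, -0.0]
force: [0.4, -0.3, -1.4]
width: 0.356
```

Emit:
play_rows:
  motion:
    - [-0.2,0,0,0,0,0,0]
    - [-0.02,0,0,0,0,0,0]
    - [-0.02,0,0,0,0,0,0]
    - [-0.02,0,1,-1.5,-0.07,0,0]
    - [-0.02,0,2,-2.3,-0.14,0,0]
    - [-0.02,0,2.7,-2.3,-0.209,0,0]
    - [-0.02,0,2.7,-2.3,-0.209,0,0]
    - [-0.02,0,2.7,-2.3,-0.209,0,0]
  force: 8

```text
clock: 8.3
position: [0.5873, -0.143, 0.0118]
ee_rot: [1.56, -2.591, -0.27]
force: [-0.1, -0.4, -0.0]
width: 0.492
```

Emit:
play_rows:
  motion:
    - [-0.15,0,0,0,0,0,0]
    - [-0.25,0,0,0,0,0,0]
    - [-0.4,0,0,0,0,0,0]
    - [-0.6,0,0,0,0,0,0]
    - [-1,0,0,0,0,0,0]
    - [-1,0,0,0,0,0,0]
  force: 8

```text
clock: 8.9
position: [0.5871, -0.1427, 0.012]
ee_rot: [1.56, -2.59, -0.27]
force: [-2.4, 1.4, 3.9]
width: 0.365
```

Emit:
play_rows:
  motion:
    - [-1,0,0,0,0,0,0]
    - [-1,0,0,0,0,0,0]
    - [-1,0,-2,-10,0,0,0]
    - [-1,0,-6,-30,0,0,0]
    - [-1,0,-13,-60,0,0,0]
    - [-1,0,-21,-100,0,0,0]
    - [-1,0,-21,-100,0,0,0]
  force: 50

```text
clock: 9.6
position: [0.6285, -0.1642, 0.1111]
ee_rot: [1.563, -2.599, -0.259]
force: [0.9, -0.7, -1.5]
width: 0.357
```

```bash
cat >> h.py <<'E'
P,D=12.0,13.0   # tool pitched P deg towards the button end relative to the cell; axis D behind TCP
def tgt(X,Z,tilt,dv=0,o=None):
    c,l,B=bay(); tt=np.radians(tilt-P)
    T=B+c*(X+D*np.sin(tt))/1000+l*dv/1000+np.array([0,0,(Z-D*np.cos(tt))/1000])
    return shift(Rtool(YAW,tilt-P,1),T,o)
_w=where
def where(o=None):
    w=_w(o); w["tilt"]=round(w["tilt"]+P,1); return w
def rows(wps,o=None):
    "print moves to a list of (X,Z,tilt,dv) waypoints from the present pose"
    o=o or arm.observe()
    for q in wps: a,b=tgt(*q,o=o); print(q,a,b)
E
python3 - <<'E'
from h import *
print(where()); rows([(60,112,21,.3)])
E
```

```text
{'t': 9.6, 'XVZ': array([ 153.5, -245.9,  123.9]), 'tilt': 0.7, 'yaw': -27.9, 'F': array([ 1. , -0.6, -1.5]), 'w': 0.357}
(60, 112, 21, 0.3) [-203.0, 158.3, 44.5] [0.35, 0.0101, -0.3327]
```

Emit:
play_rows:
  motion:
    - [-1,-25,20,-2,0.04,0,-0.04]
    - [-1,-60,47,-5,0.1,0,-0.1]
    - [-1,-95,74,-5,0.16,0,-0.15]
    - [-1,-130,101,0,0.22,0.005,-0.21]
    - [-1,-165,128,10,0.28,0.008,-0.27]
    - [-1,-190,148,25,0.33,0.01,-0.315]
    - [-1,-203,158,40,0.35,0.01,-0.333]
    - [-1,-203,158.3,44.5,0.35,0.01,-0.333]
    - [-1,-203,158.3,44.5,0.35,0.01,-0.333]

```text
clock: 10.5
position: [0.5785, 0.0921, 0.0987]
ee_rot: [-1.973, 2.307, -0.181]
force: [0.6, -0.8, -1.4]
width: 0.36
```

```bash
cat > look.py <<'E'
from h import *
import sys
w=where(); print(w,arm.observe()["joints"].round(2))
p=arm.get_image("scene"); W=pts(p)
c,l,B=bay(); d=(W-B)*1000; X=d@c; V=d@l; Z=d[...,2]
x,v,z=w["XVZ"]; t=np.radians(w["tilt"])
s=(X-x)*np.cos(t)+(Z-z)*np.sin(t); n=-(X-x)*np.sin(t)+(Z-z)*np.cos(t)
m=np.isfinite(X)&(s>23)&(s<36)&(np.hypot(n,V-v)<21)
A=np.c_[np.ones(m.sum()),n[m],V[m]-v]; k=np.linalg.lstsq(A,s[m],rcond=None)[0]
for _ in range(3):
    e=abs(A@k-s[m]); k=np.linalg.lstsq(A[e<2],s[m][e<2],rcond=None)[0]
g=e<2.5
print("face: s0 %.1f (28.75 expected) tilt err %.1f yaw err %.1f"%(k[0],np.degrees(np.arctan(k[1])),np.degrees(np.arctan(k[2]))),"V",np.percentile((V[m]-v)[g],[1,50,99]).round(1),"n",np.percentile(n[m][g],[1,50,99]).round(1),g.sum())
if len(sys.argv)>1: cv2.imwrite(sys.argv[1],cv2.resize(p["img"][120:240,215:345],(650,600),interpolation=cv2.INTER_CUBIC))
E
python3 look.py; python3 - <<'E'
from h import *
rows([(60,85,22,.3),(35,75,22,.3),(20,69,22,.3),(10,65,22,.3)])
E
```

```text
{'t': 10.5, 'XVZ': array([ 59.6,   0.2, 111.5]), 'tilt': 20.9, 'yaw': -8.9, 'F': array([ 0.7, -0.7, -1.4]), 'w': 0.36} [-0.15  0.45 -0.19  1.94  0.26  0.64 -2.24]
face: s0 28.7 (28.75 expected) tilt err -1.5 yaw err -0.5 V [-17.   -0.8  15.3] n [-16.9  -0.5  16. ] 122
(60, 85, 22, 0.3) [-0.9, 4.5, 26.6] [0.0176, -0.0007, -0.0008]
(35, 75, 22, 0.3) [-0.9, 30.8, 32.6] [0.0176, -0.0007, -0.0008]
(20, 69, 22, 0.3) [-0.9, 46.6, 36.2] [0.0176, -0.0007, -0.0008]
(10, 65, 22, 0.3) [-0.9, 57.1, 38.6] [0.0176, -0.0007, -0.0008]
```

Emit:
play_rows:
  motion:
    - [-1,-0.5,2,14,0.01,0,0]
    - [-1,-0.5,4.5,26,0.0176,0,0]
    - [-1,-0.5,14,29,0.0176,0,0]
    - [-1,-0.5,22,31,0.0176,0,0]
    - [-1,-0.5,31,32.6,0.0176,0,0]
    - [-1,-0.5,39,34.5,0.0176,0,0]
    - [-1,-0.5,46.5,36.2,0.0176,0,0]
    - [-1,-0.5,52,37.4,0.0176,0,0]
    - [-1,-0.5,57,38.6,0.0176,0,0]
    - [-1,-0.5,57,38.6,0.0176,0,0]
  force: 55

```text
clock: 11.55
position: [0.529, 0.0996, 0.0519]
ee_rot: [-1.963, 2.299, -0.201]
force: [0.0, 0.5, -0.7]
width: 0.356
```

```bash
python3 look.py pics/c7.png; python3 - <<'E'
from h import *
rows([(5,63,22,.3),(0,61,22,.3),(-5,59,22,.3)])
E
```

```text
{'t': 11.55, 'XVZ': array([ 9.3, -0.1, 64.7]), 'tilt': 22.0, 'yaw': -9.0, 'F': array([-0.1,  0.5, -0.7]), 'w': 0.356} [-0.24  0.45 -0.13  2.11  0.33  0.46 -2.37]
face: s0 28.3 (28.75 expected) tilt err -1.4 yaw err 1.5 V [-16.4  -1.2  16.2] n [-15.8   0.   16. ] 101
(5, 63, 22, 0.3) [-0.3, 5.1, 1.1] [0.0, -0.0008, -0.0003]
(0, 61, 22, 0.3) [-0.3, 10.4, 2.2] [0.0, -0.0008, -0.0003]
(-5, 59, 22, 0.3) [-0.3, 15.7, 3.3] [0.0, -0.0008, -0.0003]
```

View pics/c7.png

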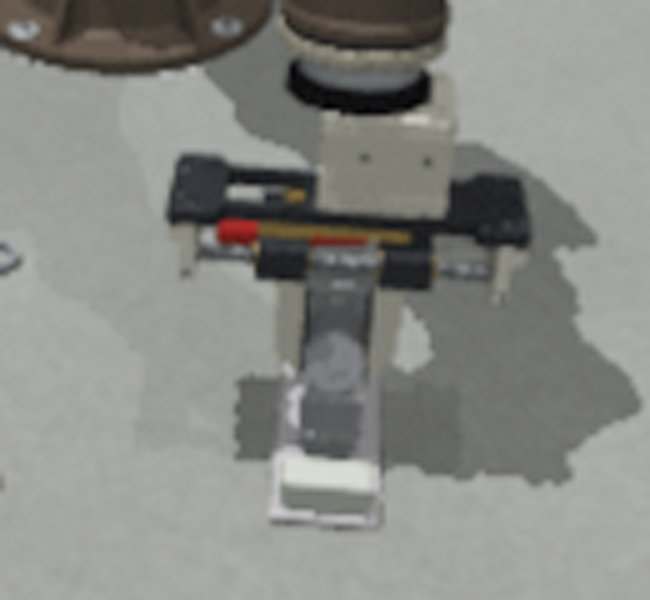

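Picture c7: button face at (335,360) right above/behind the plate (332,425), flat end under the strap; no contact force yet. Now slide in, feeling for the plunger.

Emit:
play_rows:
  motion:
    - [-1,-0.3,1.5,0.3,0,0,0]
    - [-1,-0.3,3,0.6,0,0,0]
    - [-1,-0.3,4.5,0.9,0,0,0]
    - [-1,-0.3,6,1.2,0,0,0]
    - [-1,-0.3,6,1.2,0,0,0]

```text
clock: 12.1
position: [0.5243, 0.1008, 0.05]
ee_rot: [-1.962, 2.298, -0.202]
force: [0.1, 0.0, -0.7]
width: 0.359
```

```bash
python3 - <<'E'
from h import *
print(where()); rows([(2,62,22,.3),(-1,60.6,22,.3),(-3,59.8,22,.3)])
E
```

```text
{'t': 12.1, 'XVZ': array([ 4.4,  0.4, 62.8]), 'tilt': 22.0, 'yaw': -9.0, 'F': array([ 0.1,  0. , -0.7]), 'w': 0.359}
(2, 62, 22, 0.3) [0.1, 2.5, 0.4] [-0.0005, -0.0006, -0.0004]
(-1, 60.6, 22, 0.3) [0.1, 5.7, 1.3] [-0.0005, -0.0006, -0.0004]
(-3, 59.8, 22, 0.3) [0.1, 7.8, 1.7] [-0.0005, -0.0006, -0.0004]
```

Emit:
play_rows:
  motion:
    - [-1,0,1,0.2,0,0,0]
    - [-1,0,2,0.4,0,0,0]
    - [-1,0,3,0.6,0,0,0]
    - [-1,0,3,0.6,0,0,0]

```text
clock: 12.5
position: [0.5224, 0.1012, 0.0494]
ee_rot: [-1.96, 2.297, -0.203]
force: [5.0, -2.8, 2.8]
width: 0.359
```

```bash
python3 - <<'E'
from h import *
print(where())
E
```

```text
{'t': 12.5, 'XVZ': array([ 2.4,  0.4, 62.2]), 'tilt': 22.1, 'yaw': -9.1, 'F': array([ 5.4, -2. ,  2.8]), 'w': 0.359}
```

Plunger contact at X≈4 as predicted (F 5 N), confirming the cradle position. Continue to about 10 mm compression.

Emit:
play_rows:
  motion:
    - [-1,0.3,1,0.2,0,0,0]
    - [-1,0.5,2,0.4,0,0,0]
    - [-1,0.5,3,0.6,0,0,0]
    - [-1,0.5,4,0.8,0,0,0]
    - [-1,0.5,5,1.0,0,0,0]
    - [-1,0.5,5,1.0,0,0,0]

```text
clock: 13.1
position: [0.5196, 0.1017, 0.0487]
ee_rot: [-1.958, 2.295, -0.206]
force: [8.1, -2.4, 7.8]
width: 0.358
```

```bash
python3 look.py; python3 - <<'E'
from h import *
rows([(-5,59,22,0),(-5.5,58,22,0),(-5.5,56,20,0)])
E
```

```text
{'t': 13.1, 'XVZ': array([-0.4,  0.5, 61.5]), 'tilt': 22.3, 'yaw': -9.1, 'F': array([ 8.4, -1.1,  7.8]), 'w': 0.358} [-0.26  0.45 -0.12  2.14  0.34  0.43 -2.4 ]
face: s0 28.4 (28.75 expected) tilt err 1.9 yaw err -1.1 V [-16.9  -1.4  13.8] n [-17.1  -0.4  15.5] 103
(-5, 59, 22, 0) [0.5, 5.0, 1.6] [-0.0057, 0.0014, -0.0014]
(-5.5, 58, 22, 0) [0.5, 5.7, 2.5] [-0.0057, 0.0014, -0.0014]
(-5.5, 56, 20, 0) [0.5, 6.5, 4.5] [-0.0406, 0.0014, -0.0014]
```

Emit:
play_rows:
  motion:
    - [-1,0.3,2,0.2,-0.004,0,0]
    - [-1,0.4,3.5,0.2,-0.004,0,0]
    - [-1,0.4,4.8,0.2,-0.004,0,0]
    - [-1,0.4,6,0.2,-0.004,0,0]
    - [-1,0.4,7,0.2,-0.004,0,0]
    - [-1,0.4,7,0.2,-0.004,0,0]

```text
clock: 13.75
position: [0.5159, 0.1024, 0.0488]
ee_rot: [-1.955, 2.294, -0.205]
force: [9.7, -4.1, 7.7]
width: 0.358
```

```bash
python3 look.py; python3 - <<'E'
from h import *
rows([(-5,59,22,0),(-5.5,58,22,0),(-5.5,56,20,0)])
E
```

```text
{'t': 13.75, 'XVZ': array([-4.2,  0.6, 61.6]), 'tilt': 22.4, 'yaw': -9.2, 'F': array([10.2, -2.5,  7.7]), 'w': 0.358} [-0.27  0.44 -0.12  2.15  0.34  0.42 -2.4 ]
face: s0 28.9 (28.75 expected) tilt err -2.1 yaw err 2.8 V [-17.4  -1.8  15.6] n [-16.4   0.5  15.1] 100
(-5, 59, 22, 0) [0.7, 1.4, 2.4] [-0.007, 0.0033, -0.0027]
(-5.5, 58, 22, 0) [0.7, 2.1, 3.3] [-0.007, 0.0033, -0.0027]
(-5.5, 56, 20, 0) [0.7, 2.9, 5.2] [-0.0419, 0.0033, -0.0026]
```

```bash
python3 - <<'E'
from h import *
dx,dz=-2.2,-1.5
rows([(-4.3+dx,60.5+dz,21,0),(-4+dx,59+dz,19.5,0),(-3.75+dx,58+dz,18,0),(-3.5+dx,56.5+dz,16,0),(-3.2+dx,54.9+dz,14,0)])
E
```

```text
(-6.5, 59.0, 21, 0) [0.7, 3.1, 2.1] [-0.0245, 0.0033, -0.0027]
(-6.2, 57.5, 19.5, 0) [0.7, 3.4, 3.6] [-0.0507, 0.0034, -0.0026]
(-5.95, 56.5, 18, 0) [0.7, 3.7, 4.6] [-0.0768, 0.0034, -0.0026]
(-5.7, 55.0, 16, 0) [0.7, 4.2, 6.1] [-0.1118, 0.0034, -0.0025]
(-5.4, 53.4, 14, 0) [0.7, 4.6, 7.7] [-0.1467, 0.0035, -0.0024]
```

Emit:
play_rows:
  motion:
    - [-1,0.3,2.5,1,-0.012,0.002,-0.002]
    - [-1,0.5,3.1,2.1,-0.025,0.003,-0.003]
    - [-1,0.7,3.4,3.6,-0.05,0.003,-0.003]
    - [-1,0.7,3.7,4.6,-0.077,0.003,-0.003]
    - [-1,0.7,3.7,4.6,-0.077,0.003,-0.003]

```text
clock: 14.3
position: [0.5173, 0.1025, 0.0452]
ee_rot: [-1.989, 2.332, -0.125]
force: [9.9, -2.2, 8.4]
width: 0.358
```

```bash
python3 look.py; python3 - <<'E'
from h import *
dx,dz=-2.2,-1.5
rows([(-3.75+dx,58+dz,18,0),(-3.5+dx,56.5+dz,16,0),(-3.2+dx,54.9+dz,14,0),(-2.9+dx,53.5+dz,12,0),(-2.7+dx,51.8+dz,10,0)])
E
```

```text
{'t': 14.3, 'XVZ': array([-1.9,  0.9, 58.1]), 'tilt': 18.3, 'yaw': -9.1, 'F': array([10.1, -0.6,  8.4]), 'w': 0.358} [-0.19  0.47 -0.18  2.08  0.28  0.51 -2.32]
face: s0 28.6 (28.75 expected) tilt err 0.2 yaw err -2.8 V [-17.   -0.5  15.7] n [-16.4  -0.   15.8] 100
(-5.95, 56.5, 18, 0) [0.9, 4.0, 1.2] [-0.0058, 0.0032, -0.0012]
(-5.7, 55.0, 16, 0) [0.9, 4.4, 2.7] [-0.0407, 0.0032, -0.0011]
(-5.4, 53.4, 14, 0) [0.9, 4.7, 4.3] [-0.0756, 0.0032, -0.001]
(-5.1, 52.0, 12, 0) [0.9, 5.0, 5.7] [-0.1105, 0.0032, -0.001]
(-4.9, 50.3, 10, 0) [0.9, 5.4, 7.3] [-0.1454, 0.0033, -0.0009]
```

Emit:
play_rows:
  motion:
    - [-1,0.7,4,0.3,0,0.003,-0.001]
    - [-1,1.2,5.5,0.4,-0.003,0.003,-0.001]
    - [-1,1.2,6.5,0.8,-0.006,0.003,-0.001]
    - [-1,1.2,6.8,2,-0.03,0.003,-0.001]
    - [-1,1.2,7,3,-0.045,0.003,-0.001]
    - [-1,1.2,7,3,-0.045,0.003,-0.001]

```text
clock: 14.95
position: [0.5152, 0.1029, 0.0434]
ee_rot: [-2.005, 2.351, -0.082]
force: [12.3, -2.6, 8.6]
width: 0.36
```

```bash
python3 look.py; python3 - <<'E'
from h import *
dx,dz=-4.2,-2
rows([(-3.4+dx,56.3+dz,15.6,-.5),(-3.2+dx,54.9+dz,14,-.5),(-2.9+dx,53.5+dz,12,-.5),(-2.7+dx,51.8+dz,10,-.5),(-2.5+dx,50.5+dz,8,-.5)])
E
```

```text
{'t': 14.95, 'XVZ': array([-3.6,  1. , 56.3]), 'tilt': 16.2, 'yaw': -9.1, 'F': array([12.6, -0.7,  8.6]), 'w': 0.36} [-0.16  0.49 -0.21  2.05  0.25  0.55 -2.28]
face: s0 28.7 (28.75 expected) tilt err 0.3 yaw err -1.0 V [-17.1  -0.8  14.2] n [-15.9   0.4  14.8] 91
(-7.6, 54.3, 15.6, -0.5) [1.6, 4.2, 1.7] [-0.0104, 0.0037, -0.0014]
(-7.4, 52.9, 14, -0.5) [1.6, 4.4, 3.1] [-0.0383, 0.0037, -0.0014]
(-7.1, 51.5, 12, -0.5) [1.6, 4.7, 4.5] [-0.0732, 0.0037, -0.0013]
(-6.9, 49.8, 10, -0.5) [1.6, 5.1, 6.2] [-0.1081, 0.0037, -0.0012]
(-6.7, 48.5, 8, -0.5) [1.6, 5.4, 7.4] [-0.143, 0.0038, -0.0012]
```

Emit:
play_rows:
  motion:
    - [-1,0.7,4.2,1.7,-0.01,0.003,-0.001]
    - [-1,1,4.4,3.1,-0.038,0.003,-0.001]
    - [-1,1,4.7,4.5,-0.073,0.003,-0.001]
    - [-1,1,5.1,6.0,-0.108,0.003,-0.001]
    - [-1,1,5.1,6.0,-0.108,0.003,-0.001]

```text
clock: 15.5
position: [0.5154, 0.1032, 0.0384]
ee_rot: [2.028, -2.379, -0.038]
force: [12.4, -1.9, 6.6]
width: 0.355
```

```bash
python3 look.py; python3 - <<'E'
from h import *
dx,dz=-4.2,-2
rows([(-2.7+dx,51.8+dz,10,-.5),(-2.5+dx,50.5+dz,8,-.5),(-2.4+dx,49.2+dz,6,-.5),(-2.3+dx,47.6+dz,3.5,-.5),(-2.2+dx,46.4+dz,1.5,-.5)])
E
```

```text
{'t': 15.5, 'XVZ': array([-2.1,  1.3, 51.4]), 'tilt': 10.4, 'yaw': -9.1, 'F': array([12.5,  0. ,  6.6]), 'w': 0.355} [-0.1   0.54 -0.26  1.97  0.18  0.68 -2.2 ]
face: s0 29.9 (28.75 expected) tilt err -9.9 yaw err -0.9 V [-17.   -2.1  14.1] n [-20.1   1.4  15.7] 80
(-6.9, 49.8, 10, -0.5) [1.9, 4.5, 1.6] [-0.0072, 0.0042, -0.0016]
(-6.7, 48.5, 8, -0.5) [1.9, 4.7, 2.9] [-0.0421, 0.0042, -0.0015]
(-6.6, 47.2, 6, -0.5) [1.9, 5.0, 4.2] [-0.077, 0.0042, -0.0015]
(-6.5, 45.6, 3.5, -0.5) [1.9, 5.4, 5.7] [-0.1206, 0.0043, -0.0014]
(-6.4, 44.4, 1.5, -0.5) [1.9, 5.7, 6.9] [-0.1555, 0.0043, -0.0013]
```

Emit:
play_rows:
  motion:
    - [-1,0.8,4.5,1.6,-0.007,0.004,-0.001]
    - [-1,1.2,4.7,2.9,-0.042,0.004,-0.001]
    - [-1,1.2,5,4.2,-0.077,0.004,-0.001]
    - [-1,1.2,5.2,5,-0.1,0.004,-0.001]
    - [-1,1.2,5.2,5,-0.1,0.004,-0.001]

```text
clock: 16.05
position: [0.5143, 0.1034, 0.0345]
ee_rot: [1.987, -2.33, -0.144]
force: [12.6, -1.7, 6.8]
width: 0.357
```

```bash
python3 look.py pics/c8.png; python3 - <<'E'
from h import *
dx,dz=-4.2,-2
rows([(-2.4+dx,49.2+dz,6,-.5),(-2.3+dx,47.6+dz,3.5,-.5),(-2.2+dx,46.4+dz,1.5,-.5),(-2.2+dx,45+dz,0,-.5)])
E
```

```text
{'t': 16.05, 'XVZ': array([-2. ,  1.3, 47.4]), 'tilt': 5.1, 'yaw': -9.1, 'F': array([12.7,  0.3,  6.8]), 'w': 0.357} [-0.06  0.59 -0.28  1.89  0.14  0.79 -2.14]
face: s0 30.7 (28.75 expected) tilt err -11.8 yaw err -2.7 V [-15.8  -0.4  14.8] n [-18.5   3.   15.3] 69
(-6.6, 47.2, 6, -0.5) [1.8, 4.1, 0.8] [0.0159, 0.0033, -0.0014]
(-6.5, 45.6, 3.5, -0.5) [1.8, 4.4, 2.4] [-0.0277, 0.0034, -0.0013]
(-6.4, 44.4, 1.5, -0.5) [1.8, 4.6, 3.5] [-0.0626, 0.0034, -0.0013]
(-6.4, 43, 0, -0.5) [1.8, 4.7, 4.9] [-0.0888, 0.0034, -0.0012]
```

View pics/c8.png

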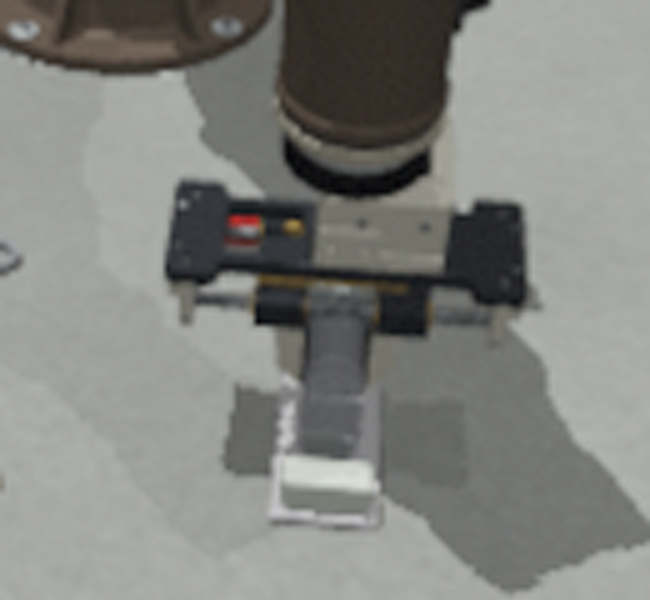

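Picture c8: the button end (335,385) has dropped behind the plate (332,420). Now level it.

Emit:
play_rows:
  motion:
    - [-1,0.8,4,1,-0.01,0.003,-0.001]
    - [-1,0.8,4,1.6,-0.03,0.003,-0.001]
    - [-1,0.8,4,2.3,-0.055,0.003,-0.001]
    - [-1,0.8,4,2.8,-0.075,0.003,-0.001]
    - [-1,0.8,4,2.8,-0.075,0.003,-0.001]

```text
clock: 16.6
position: [0.5137, 0.1035, 0.033]
ee_rot: [1.955, -2.292, -0.221]
force: [11.8, -2.0, 4.7]
width: 0.354
```

```bash
cat > top.py <<'E'
from h import *
w=where(); print(w,arm.observe()["ft_torque"].round(2))
p=arm.get_image("scene"); W=pts(p); c,l,B=bay(); d=(W-B)*1000; X=d@c; V=d@l; Z=d[...,2]
for a,b in((-24,-16),(-16,-9),(-9,0),(0,9),(9,14),(14,20),(20,26),(26,30)):
    m=(X>=a)&(X<b)&(abs(V)<5)&(Z>40)&(Z<80)
    if m.sum(): print((a,b),m.sum(),"top Z",np.percentile(Z[m],[10,50,90]).round(1))
m=(X>12)&(X<26)&(abs(V)<24)&(Z>50)&(Z<70); print("V range",np.percentile(V[m],[1,50,99]).round(1)); k=abs(V)<14; k&=m
if k.sum()>5:
    A=np.c_[np.ones(k.sum()),V[k],V[k]**2]; q=np.linalg.lstsq(A,Z[k],rcond=None)[0]; print("ridge V",(-q[1]/2/q[2]).round(1),"Z",(q[0]-q[1]**2/4/q[2]).round(1))
E
python3 top.py; python3 - <<'E'
from h import *
rows([(-2,45,0,0),(-1,45,0,0),(0,45,0,0)])
E
```

```text
{'t': 16.6, 'XVZ': array([-1.7,  1.3, 45.8]), 'tilt': 1.1, 'yaw': -9.1, 'F': array([12. , -0.1,  4.7]), 'w': 0.354} [-0.41 -2.31 -0.04]
(-16, -9) 2 top Z [59.9 60.9 61.9]
(-9, 0) 7 top Z [60.1 61.8 63. ]
(0, 9) 4 top Z [61.4 62.4 63.7]
(9, 14) 5 top Z [61.  61.9 63.5]
(14, 20) 4 top Z [59.6 61.2 62.2]
(20, 26) 6 top Z [60.8 61.3 63.1]
(26, 30) 18 top Z [46.7 53.  59.8]
V range [-22.4   0.3  19.5]
ridge V -0.0 Z 61.2
(-2, 45, 0, 0) [1.4, 0.3, 0.8] [-0.0203, 0.0029, -0.0012]
(-1, 45, 0, 0) [1.3, -0.6, 0.7] [-0.0203, 0.0029, -0.0012]
(0, 45, 0, 0) [1.3, -1.6, 0.5] [-0.0203, 0.0029, -0.0012]
```

Emit:
play_rows:
  motion:
    - [-1,0,3.5,2,-0.02,0,0]
    - [-1,0,2.5,2.2,-0.03,0,0]
    - [-1,0,1.5,2.4,-0.03,0,0]
    - [-1,0,0.5,2.5,-0.03,0,0]
    - [-1,0,-0.5,2.5,-0.03,0,0]
    - [-1,0,-1.2,2.5,-0.03,0,0]
    - [-1,0,-2,2.5,-0.03,0,0]
    - [-1,0,-2,2.5,-0.03,0,0]

```text
clock: 17.45
position: [0.5139, 0.1035, 0.0325]
ee_rot: [1.94, -2.274, -0.254]
force: [-5.9, -3.0, 32.7]
width: 0.358
```

```bash
python3 top.py
```

```text
{'t': 17.45, 'XVZ': array([-1.1,  1.4, 45.2]), 'tilt': -0.7, 'yaw': -9.0, 'F': array([-5.3, -3.9, 32.7]), 'w': 0.358} [-0.54  2.39  0.24]
(-24, -16) 2 top Z [61.9 62.8 63.7]
(-9, 0) 6 top Z [60.2 60.6 61.3]
(0, 9) 5 top Z [59.6 61.8 62.3]
(9, 14) 3 top Z [61.3 61.8 62. ]
(14, 20) 6 top Z [58.9 59.9 60.5]
(20, 26) 6 top Z [53.9 60.3 61.4]
(26, 30) 17 top Z [47.  54.2 60. ]
V range [-22.    0.6  23. ]
ridge V 0.2 Z 60.1
```

Vertical force rose to 33 N, more than I wanted; relaxing at once.

Emit:
play_rows:
  motion:
    - [-1,0,0,0,0.012,0,0]
    - [-1,0,0,-0.2,0.012,0,0]

```text
clock: 17.7
position: [0.5158, 0.1032, 0.0332]
ee_rot: [1.948, -2.284, -0.237]
force: [7.0, -2.6, 0.4]
width: 0.361
```

```bash
python3 top.py
```

```text
{'t': 17.7, 'XVZ': array([ 0.6,  1.4, 46. ]), 'tilt': 0.3, 'yaw': -9.0, 'F': array([ 7.3, -1.5,  0.4]), 'w': 0.361} [-0.47 -1.74  0.04]
(-24, -16) 1 top Z [62.4 62.4 62.4]
(-9, 0) 5 top Z [60.5 61.7 62.2]
(0, 9) 5 top Z [61.8 62.3 63.3]
(9, 14) 5 top Z [61.4 62.6 63.1]
(14, 20) 3 top Z [60.5 61.3 62. ]
(20, 26) 5 top Z [61.2 61.5 62.6]
(26, 30) 15 top Z [48.  57.3 62.6]
V range [-22.1   0.2  23.5]
ridge V 0.4 Z 62.2
```

Emit:
play_rows:
  motion:
    - [-1,0,0,0.2,0,0,0]
    - [-1,0,-0.6,0.3,0,0,0]
    - [-1,0,-1.2,0.3,0,0,0]
    - [-1,0,-1.2,0.3,0,0,0]

```text
clock: 18.15
position: [0.5159, 0.1032, 0.033]
ee_rot: [1.947, -2.282, -0.239]
force: [0.0, -1.8, 10.5]
width: 0.361
```

```bash
python3 top.py
```

```text
{'t': 18.15, 'XVZ': array([ 0.7,  1.4, 45.7]), 'tilt': 0.2, 'yaw': -9.0, 'F': array([ 0.3, -1.8, 10.5]), 'w': 0.361} [-0.34  0.26  0.06]
(-24, -16) 1 top Z [62.1 62.1 62.1]
(-9, 0) 5 top Z [60.  61.2 62.9]
(0, 9) 5 top Z [60.8 61.5 62.5]
(9, 14) 5 top Z [60.5 61.1 62.9]
(14, 20) 3 top Z [59.8 60.6 62.7]
(20, 26) 5 top Z [60.5 62.  63.2]
(26, 30) 8 top Z [53.8 57.2 62.7]
V range [-22.1   0.5  23.6]
ridge V 0.9 Z 62.1
```

Emit:
play_rows:
  motion:
    - [-0.24,0,0,0.2,0,0,0]
    - [-0.2,0,0,0.2,0,0,0]
    - [-0.1,0,0,0,0,0,0]
    - [0.1,0,0,0,0,0,0]
    - [0.1,0,0,0,0,0,0]
    - [0.1,0,0,0,0,0,0]
    - [0.1,0,0,-15,0,0,0]
    - [0.1,0,0,-40,0,0,0]
    - [0.1,0,0,-70,0,0,0]
    - [0.1,0,0,-70,0,0,0]
  force: 10

```text
clock: 19.2
position: [0.533, 0.1013, 0.1049]
ee_rot: [1.951, -2.287, -0.235]
force: [0.6, 0.4, -0.0]
width: 0.551
```

```bash
python3 top.py; python3 - <<'E'
from h import *
o=arm.observe(); c,l,B=bay()
for f in(0,1):
  for q in (np.array([10.,0,75]),):   # closed fingers vertical, tip over the cell
    P_=B+c*q[0]/1000+l*.2/1000+np.array([0,0,.1]); print(f,shift(Rtool(YAW,0,1),P_))
print(o["joints"].round(2))
p=arm.get_image("scene"); cv2.imwrite("pics/c9.png",cv2.resize(p["img"][120:240,215:345],(650,600),interpolation=cv2.INTER_CUBIC))
E
```

```text
{'t': 19.2, 'XVZ': array([ 17.7,   2.2, 117.6]), 'tilt': 0.5, 'yaw': -9.0, 'F': array([ 0.5,  0.4, -0. ]), 'w': 0.551} [-0.   -0.24 -0.07]
(-24, -16) 8 top Z [60.5 62.2 63.6]
(-16, -9) 4 top Z [61.3 62.  62.7]
(-9, 0) 6 top Z [60.5 61.2 62.5]
(0, 9) 7 top Z [60.6 61.4 62.2]
(9, 14) 2 top Z [61.2 61.3 61.3]
(14, 20) 4 top Z [62.4 63.  63.6]
(20, 26) 9 top Z [56.6 60.8 62.2]
(26, 30) 13 top Z [47.7 53.4 61.1]
V range [-14.7  -0.5  15. ]
ridge V 0.9 Z 61.4
0 ([1.6, 3.2, 3.9], [0.2029, 0.0037, -0.0009])
1 ([1.6, 3.2, 3.9], [0.2029, 0.0037, -0.0009])
[-0.02  0.57 -0.3   1.73  0.08  1.05 -2.07]
```

View pics/c9.png

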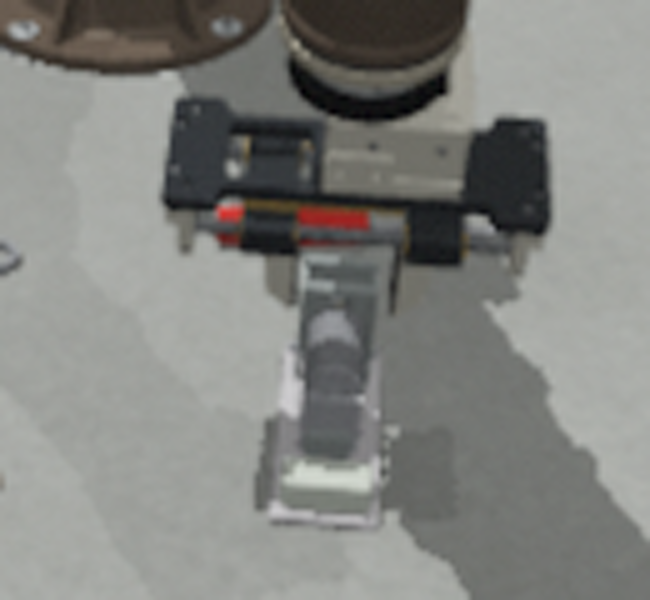

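Picture c9: the cell lies at (335,350) under the strap and behind the plate (330,425), seemingly level. I clear the arm and measure both ends.

Emit:
play_rows:
  motion:
    - [0.1,5,0,-30,0.03,0,0]
    - [0.1,40,0,-60,0.06,0,0]
    - [0.1,85,0,-80,0.1,0,0]
    - [0.1,130,0,-90,0.15,0,0]
    - [0.1,175,0,-90,0.2,0,0]
    - [0.1,220,0,-90,0.2,0,0]
    - [0.1,220,0,-90,0.2,0,0]

```text
clock: 20.0
position: [0.5111, -0.127, 0.1884]
ee_rot: [2.024, -2.395, -0.008]
force: [0.2, 0.6, -0.9]
width: 0.549
```

```bash
cat > fin.py <<'E'
from h import *
from scipy.optimize import least_squares
c,l,B=bay()
for n in("scene","top"):
    Q=[]
    for _ in range(4):
        W=pts(arm.get_image(n)); t=W[(abs(W[...,0]-.55)<.12)&(abs(W[...,1]-.02)<.03)]
        d=(W-B-[0,0,np.nanmedian(t[:,2])])*1000; Q.append(np.dstack([d@c,d@l,d[...,2]]).reshape(-1,3))
    Q=np.vstack(Q); Q=Q[np.isfinite(Q).all(1)]
    m=(Q[:,0]>-22)&(Q[:,0]<24)&(abs(Q[:,1])<13)&(Q[:,2]>50)&(Q[:,2]<70); q=Q[m]
    f=least_squares(lambda p:np.hypot(q[:,1]-p[0]-p[1]*q[:,0],q[:,2]-p[2]-p[3]*q[:,0])-17,[0,0,45,0],loss="soft_l1").x
    print(n,m.sum(),"axis at flat (X=-30): V %.1f Z %.1f ; at button (31): V %.1f Z %.1f"%(f[0]-30*f[1],f[2]-30*f[3],f[0]+31*f[1],f[2]+31*f[3]))
    m=(abs(Q[:,0]-35)<4)&(abs(Q[:,1])<17)&(Q[:,2]>26)&(Q[:,2]<44); print("   plate V",np.percentile(Q[m][:,1],[1,99]).round(1) if m.sum() else None,"top edge pts",np.percentile(Q[(abs(Q[:,0]-33)<2.5)&(abs(Q[:,1])<15)&(Q[:,2]>40)][:,2],[50,95]).round(1))
E
python3 fin.py
```

```text
scene 375 axis at flat (X=-30): V -0.0 Z 45.1 ; at button (31): V 0.7 Z 45.1
   plate V [-16.9  16.7] top edge pts [47.3 58.9]
top 442 axis at flat (X=-30): V 1.9 Z 44.8 ; at button (31): V 3.5 Z 45.8
   plate V [-13.7  13.4] top edge pts [47.6 51.1]
```

```bash
python3 -c "
from cell import arm
print(arm.observe()['clock'],arm.sign_off())"
```

```text
the job is handed in; nothing more can be done
20.4 None
```

The cell is in the holder and handed in at 20.4 s. One force reading means I can't rule out that the 50 N cell–holder limit was passed. There is no verdict to check it against.

**What I did**
- I gripped the cell and carried it towards the holder. A check showed that 22° of tilt would take joint 6 past its limit.
- I put the cell back in its groove and regripped it with the tool pitched 12° towards the button end.
- I slid the flat end under the strap at about 22°. The plunger met it where the pictures predicted, and I pressed it in about 9–10 mm (10–13 N).
- I then tipped the button end down behind the plate, eased the cell over until the force along the bay was zero, and let go.

**The force reading:** while levelling and easing over, the downward force on the tool jumped to about 33 N. With spring and plate added, the total may have been near or above 50 N. I backed off at once, and it was about 10 N when I let go.

**Last checks, with the arm clear and the gripper empty**

| Camera | Flat end: height / off centre line | Button end: height / off centre line |
|---|---|---|
| Scene | 45.1 / 0.0 mm | 45.1 / 0.7 mm |
| Top | 44.8 / 1.9 mm | 45.8 / 3.5 mm |

- **Heights:** both cameras put each end well inside 42.5–47.5 mm, so I did not press the ends down separately.
- **Sideways:** the cameras disagree by up to about 3 mm. I trusted the scene camera, which matched the robot's position to within about a millimetre. The top camera's 3.5 mm is close to the 4 mm limit.
- **Bystanders:** I did not remeasure them at the end, but no move was meant to touch them. The thin cell was still in place after the first lift.

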